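# Wedge a rocking tool chest steady

### The arm

A 6-joint arm with a two-finger parallel gripper is mounted at the origin on the work surface. World frame = base frame: x ahead of the robot, y to its left, z up, the work surface at z = 0. Lengths are in mm, angles in rad, forces in N, time in s.
With the tool pointing down it reaches from about 275 to 825 mm from the base axis. Payload 4.9 kg.
Tool frame: the origin (TCP) lies at the very end of the fingers, on their centre line; the grasp point (between the pads) lies 19 mm behind it; z points along the fingers, y is the line along which they close (so a half turn about z gives the same grasp; the last joint's range is limited). The gripper opens to 85 mm and grips with 20 to 120 N. Pads are 22 mm wide; open, the fingers measure 114 mm over their backs; the gripper's body (76 mm by 85 mm) begins 54 mm behind the grasp point. The pads swing forward as they close: fully open they stand 13 mm farther back than shut.
Start: joints at [-1.424, 0.326, -0.193, 1.052, 0, 1.437], TCP at [152.43, -528.473, 231.281] pointing down, gripper open.
Joint ranges: [-2.65, 2.65], [-0.97, 1.79], [-1.3, 1.35], [-1.93, 2.1], [-1.47, 1.37], [-3.14, 3.14]. Speed limits (rad/s): [2.57, 2.57, 3.14, 3.14, 3.14, 3.14].

### API

Orientations are given as [roll, pitch, yaw] about the fixed x, y, z axes, in that order (R = Rz(yaw) Ry(pitch) Rx(roll)).
In Python, from bench import bot, solve_ik, imaging gives the robot as it stands. Calls block until the motion is done:
- bot.move_ptp(position, orientation): joint-space move of the TCP to a pose.
- bot.movel(position, rot=None, max_speed=150, threshold=None): straight line of the TCP; rot=None keeps the orientation; max_speed is the mean speed in mm/s. With threshold (N) it stops when the force on the tool has changed by that much, and returns True; else False.
- bot.move_j(angles): joint-space move.
- bot.grip(opening, effort=None): opening from 0.0 (shut) to 1.0 (fully open); effort is the grip in N (None keeps the last); returns when the fingers have stopped.
- bot.dwell(seconds).
- solve_ik(position, orientation): joint angles nearest the present ones, or None.
- bot.get_state(): the state.
- imaging.capture(name): name is "scene" or "top" or "wrist"; returns the picture (420x560x3 uint8, blue, green, red); there is no depth.
- imaging.camera_model(name): a dict with "K" (3x3 intrinsics, pixels), "position" and "rotation" of the camera in the world. Camera axes: x right, y up, looking along -z (the intrinsics and any distortion apply to the point x, -y, -z); pixel columns grow to the right and rows downward; lengths in mm; the calibration is good to about 2 mm. A picture is of the moment at which its call begins: read the wrist's pose just before it. camera_model takes no time and is no camera call; for the wrist camera it gives the pose at the moment of the call.
A pose or a line that the arm cannot do raises bot.IKError and nothing moves.
- bot.sign_off(): hands the job in; it is judged then, once.
The state is a dict: "t": time; "qpos": joint angles; "joint_velocities": joint speeds; "effort": joint torques, N m; "tcp_pos": TCP position; "orientation": TCP orientation; "contact_force": force on the tool from outside, world axes, zero at the start; "wrist_torque": the same for the moment, N m; "opening": opening from 0.0 (shut) to 1.0 (fully open); "gripper_force": force on a finger pad.
Only numpy, scipy, OpenCV 4.12 (cv2) and the standard library are available. Lean on these libraries where they do the work, as an engineer would, in place of code of your own. Each camera call takes 0.05 s, during which the arm holds its last target. There are 200 camera calls.

### The job

The wooden tool chest on the bench rocks because one of its feet is too short. Press down on the runner end above the short foot to feel it rock, let go, then push the loose wooden wedge, thin end first, along the bench under that foot until the chest just stops rocking and stands level, not jacked up. Finish while holding: the program ends with the fingers still pressing firmly down on that same runner end, the chest standing firm on the wedge; do not grip or lift anything, shove the chest along the bench, or disturb the bowl, the jar and the hammer.

Things in the scene. Friction and masses are not known exactly. Their poses are not given: they have to be found in the camera images.
- chest: Closed light-wood tool chest, about 2 kg, loose. Origin: on the bench under its middle, z up. Box 170 (x) x 190 (y) mm, lid 178 x 198, flat top at z 105. Two dark runners along y at x -60 and +60: 32 wide, 340 long (sticking out past the box), z 26 to 44. A ball foot, 30 in diameter, under each runner at y -150 and +150. It rests level on three of them; the one at x +60, y -150 is short.
- short_foot (a point): Point on the flat top of the runner (44 mm up) straight above the short foot's centre: x +60, y -150 mm in the chest's frame. The place to press. This ball is set 5 to 9 mm too high (it differs each time). With no wedge, 2 to 4 N here tips the chest across its diagonal until the foot meets the bench (0.04 to 0.09 rad; the point sinks as far as the foot); let go, it tips back level.
- wedge: Loose light-wood wedge, 50 g, 120 long (x) x 46 wide (y) mm, flat underside, 18 high at the thick end (x -60) falling evenly to 2 at the thin end (x +60). Origin: middle of its underside. Its thin end starts 30 to 60 mm short of the short foot's centre, pointing at it roughly along the runner, up to 20 mm to the side and 0.2 rad askew. Wedged under the foot it stays where it is left.
- wedge_back (a point): Middle of the wedge's upright thick end face, 9 mm above its underside: x -60 mm in the wedge's frame. The place to push. The wedge slides with under 1 N until it meets the foot; then the resistance climbs, and driving it further takes about 3 to 9 N and raises the foot.
- bowl: Bystander: turned dark-wood bowl, 120 mm across, 50 high, on the bench beyond the chest's other end. Origin under its middle.
- jar: Bystander: amber glass jar with a steel lid, 64 mm across, 75 high, on the bench on the far side of the chest. Origin under its middle.
- hammer: Bystander: hammer 260 mm long lying on the bench to the robot's right, handle to its -x. Origin on the bench at mid-length.
Not all that is in view belongs to the job. Leave any blue, green or purple look-alike of the wedge alone.

How it is judged:
By the outcome, as a careful person would: the job done as asked, in the order asked, and still so for the second after the job is handed in, while the arm keeps its last pose, push and grip.
It also fails if it takes over 61 s, if anything falls off the work surface, if the arm or the gripper's body presses on something with over 40 N, if the wrist force passes 120 N, or if a joint passes its speed limit or range.

## Working session

There is one attempt and no reset: what is moved stays moved. The work goes in short steps, each a Python script; the robot and the scene stay as the last script left them, time stands still between calls to the robot, and variables do not carry over. Pictures are saved under pics/ and viewed, at most 10 in all, crops included, and the job is handed in when it is done.

```bash
ls; mkdir -p pics
python3 - <<'E'
from bench import bot, imaging
import cv2, numpy as np
for n in("top","scene"):
    cv2.imwrite(f"pics/{n}0.png",imaging.capture(n)); m=imaging.camera_model(n); print(n,m)
print(bot.get_state())
E
```

```text
pics
top {'K': array([[397.81339811,   0.        , 283.78983621],
       [  0.        , 397.81339811, 205.22325179],
       [  0.        ,   0.        ,   1.        ]]), 'position': array([ 421.27069895,   20.45567318, 1033.79928579]), 'rotation': array([ 0.19150641,  0.00175715, -1.59703102])}
scene {'K': array([[439.11007636,   0.        , 280.44910162],
       [  0.        , 439.11007636, 206.4947096 ],
       [  0.        ,   0.        ,   1.        ]]), 'position': array([ 992.10661959, -470.09440229, 1085.7176444 ]), 'rotation': array([0.5520507 , 0.00118266, 0.70862128])}
{'t': 0.1, 'qpos': array([-1.42421156e+00,  3.26845335e-01, -1.93475660e-01,  1.05200432e+00,
       -1.60816779e-05,  1.43659340e+00]), 'joint_velocities': array([-0.00112044, -0.00263489,  0.00167158,  0.00088083, -0.00111394,
       -0.00108857]), 'effort': array([ 6.14519777e-04, -4.44237792e+01,  2.63038534e+01,  7.87125056e-03,
       -1.16564620e-04, -8.91379216e-06]), 'tcp_pos': array([ 152.34044846, -527.94316166,  230.59656404]), 'orientation': array([-3.14007526e+00, -1.88642098e-04,  2.80787565e-01]), 'contact_force': array([ 0.57300166, -0.92777484,  0.71655887]), 'wrist_torque': array([-0.02493503, -0.00861457,  0.01350626]), 'gripper_force': 0.0, 'opening': 1.001524363536107}
```

View pics/top0.png

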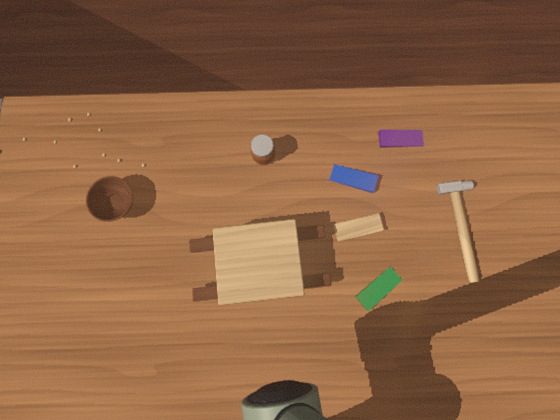

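View pics/scene0.png

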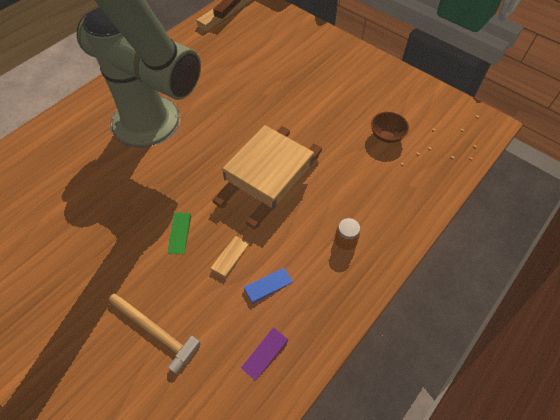

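The top view shows the chest lid at (213–302, 220–304) px and the short-foot runner end near (321,231). The wedge is at (359,227), thin end to the left, and the hammer is at right. The scene view agrees, with the wedge at (229,257) and the runner end at (258,218).

```bash
cat > h.py <<'E'
from bench import bot, solve_ik, imaging
import cv2, numpy as np
from scipy.spatial.transform import Rotation as Ro
def cast(m,px,z):
    px=np.atleast_2d(np.asarray(px,float)); K=m["K"]
    d=np.c_[(px[:,0]-K[0,2])/K[0,0],-(px[:,1]-K[1,2])/K[1,1],-np.ones(len(px))]@Ro.from_euler('xyz',m["rotation"]).as_matrix().T
    p=np.asarray(m["position"]); return p+d*((z-p[2])/d[:,2])[:,None]
def proj(m,P):
    c=(np.atleast_2d(P)-m["position"])@Ro.from_euler('xyz',m["rotation"]).as_matrix(); K=m["K"]
    return np.c_[K[0,2]+K[0,0]*c[:,0]/-c[:,2],K[1,2]-K[1,1]*c[:,1]/-c[:,2]]
def tri(ma,a,mb,b):
    A,B=[],[]
    for m,p in((ma,a),(mb,b)):
        q=np.asarray(m["position"]); d=cast(m,p,0)[0]-q; d/=np.linalg.norm(d); M=np.eye(3)-np.outer(d,d); A.append(M);B.append(M@q)
    return np.linalg.solve(sum(A),sum(B))
def seg(im,near,smax=165,vmin=105):
    h=cv2.cvtColor(im,cv2.COLOR_BGR2HSV)
    k=((h[...,0]>8)&(h[...,0]<32)&(h[...,1]<smax)&(h[...,2]>vmin)).astype(np.uint8)*255
    k=cv2.morphologyEx(k,cv2.MORPH_OPEN,np.ones((3,3)))
    cs=[c for c in cv2.findContours(k,cv2.RETR_EXTERNAL,cv2.CHAIN_APPROX_NONE)[0] if cv2.contourArea(c)>200]
    return max(cs,key=lambda c:cv2.pointPolygonTest(c,near,True))
E
python3 - <<'E'
from h import *
for n,pts in(("top",[(258,262),(359,227)]),("scene",[(268,163),(229,257)])):
    im=cv2.imread(f"pics/{n}0.png"); h=cv2.cvtColor(im,cv2.COLOR_BGR2HSV); m=imaging.camera_model(n)
    for p,z in zip(pts,(105,10)):
        print(n,p,"hsv",h[p[1],p[0]])
        try:
            c=seg(im,p); r=cv2.minAreaRect(c); print(np.round(cv2.boxPoints(r)).tolist(),cv2.contourArea(c))
            print(cv2.approxPolyDP(c,4,True)[:,0].tolist())
            print("mm",cv2.minAreaRect(cast(m,c[:,0],z)[:,:2].astype(np.float32)))
        except Exception as e: print(e)
    print("bench",h[350,150],h[120,300])
E
```

```text
top (258, 262) hsv [ 17  96 207]
[[-8.0, 94.0], [559.0, 81.0], [567.0, 411.0], [0.0, 425.0]] 154627.0
[[559, 82], [4, 96], [0, 419], [243, 419], [241, 402], [248, 394], [284, 379], [314, 384], [325, 417], [362, 403], [372, 393], [354, 327], [361, 323], [355, 321], [381, 305], [419, 304], [477, 282], [469, 226], [482, 277], [559, 249]]
mm ((517.76708984375, 17.21221923828125), (767.9957275390625, 1408.8616943359375), 0.16350717842578888)
top (359, 227) hsv [ 17  99 196]
[[-8.0, 94.0], [559.0, 81.0], [567.0, 411.0], [0.0, 425.0]] 154627.0
[[559, 82], [4, 96], [0, 419], [243, 419], [241, 402], [248, 394], [284, 379], [314, 384], [325, 417], [362, 403], [372, 393], [354, 327], [361, 323], [355, 321], [381, 305], [419, 304], [477, 282], [469, 226], [482, 277], [559, 249]]
mm ((527.6370239257812, 16.88037109375), (846.54833984375, 1552.963623046875), 0.16350634396076202)
bench [ 13 140 157] [ 12 137 143]
scene (268, 163) hsv [ 16 141 203]
[[218.0, 173.0], [261.0, 112.0], [316.0, 151.0], [273.0, 212.0]] 3903.0
[[263, 125], [222, 169], [241, 189], [257, 191], [271, 203], [292, 185], [314, 151]]
mm ((478.6199951171875, 75.54824829101562), (194.4416046142578, 229.31533813476562), 4.612627029418945)
scene (229, 257) hsv [ 15 142 205]
[[208.0, 268.0], [235.0, 232.0], [251.0, 244.0], [224.0, 280.0]] 719.5
[[248, 242], [234, 236], [211, 270], [227, 275]]
mm ((556.6565551757812, -174.16513061523438), (55.92954635620117, 121.8375473022461), 8.115453720092773)
bench [ 13 169 149] [ 14 168 170]
```

Run:
```python
from h import *
for n,pts,s in(("top",[(258,262),(359,227)],120),("scene",[(268,163),(229,257)],155)):
    im=cv2.imread(f"pics/{n}0.png"); m=imaging.camera_model(n)
    for p,z in zip(pts,(105,10)):
        c=seg(im,p,s,165); print(n,cv2.contourArea(c),cv2.approxPolyDP(c,4,True)[:,0].tolist())
        r=cv2.minAreaRect(cast(m,c[:,0],z)[:,:2].astype(np.float32));print("mm",r)
```

```text
top 6345.5 [[294, 220], [213, 228], [219, 304], [303, 294]]
mm ((471.54022216796875, 82.78913879394531), (176.68028259277344, 195.9569854736328), 4.857813358306885)
top 796.5 [[379, 215], [336, 223], [337, 240], [383, 230]]
mm ((557.7756958007812, -174.28125), (48.670597076416016, 124.08000946044922), 11.423925399780273)
scene 3375.0 [[264, 125], [224, 168], [274, 197], [312, 151]]
mm ((471.2958679199219, 84.19635772705078), (176.58909606933594, 195.6652069091797), 4.528522491455078)
scene 610.5 [[237, 236], [211, 268], [227, 272], [246, 246]]
mm ((555.8497924804688, -172.96478271484375), (47.2442626953125, 114.91654205322266), 8.687503814697266)
```

Run:
```python
from h import *
bot.grip(0.0)
bot.move_ptp([560,-200,260],[np.pi,0,np.pi/2])
m=imaging.camera_model("wrist"); im=imaging.capture("wrist")
cv2.imwrite("pics/w1.png",im); np.save("w1.npy",m,allow_pickle=True)
s=bot.get_state();print(m,s["t"],s["tcp_pos"],s["contact_force"],s["opening"])
print(proj(m,[[543.5,-61,44],[557,-173,0]]))
```

```text
{'K': array([[357.12240953,   0.        , 284.52381757],
       [  0.        , 357.12240953, 210.10491078],
       [  0.        ,   0.        ,   1.        ]]), 'position': array([ 559.94456091, -133.36890417,  402.78701469]), 'rotation': array([-0.26631081,  0.00087719, -0.00229286])} 2.8167 [ 559.54737923 -201.06911613  259.94647858] [-0.13997835  0.21046336 -0.44044637] -0.00026562264810318275
[[266.73336957  30.8343676 ]
 [282.28600701 149.45716253]]
```

View pics/w1.png

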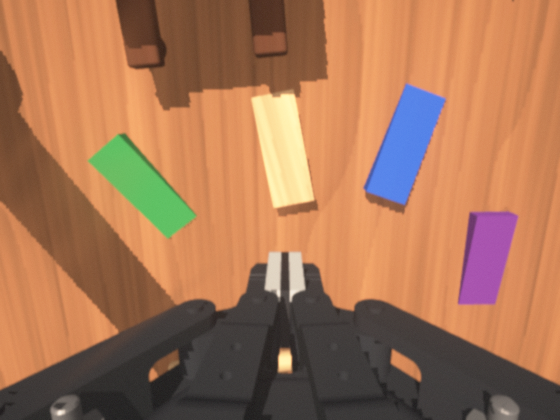

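The wrist view shows the wedge as a quad: thin edge (252,97)–(292,91), thick edge (274,208)–(314,202). The runner's end edge is near (256,53)–(286,50).

Run:
```python
from h import *
im=cv2.imread("pics/w1.png"); m=np.load("w1.npy",allow_pickle=True).item()
c=seg(im,(283,150),150,180); q=cv2.approxPolyDP(c,5,True)[:,0]; print(cv2.contourArea(c),q.tolist())
q=q[np.argsort(q[:,1])]
thin=cast(m,q[:2],2); thick=cast(m,q[2:4],18); print(thin,thick)
a,b=thin.mean(0),thick.mean(0); d=(a-b)[:2]; print("len",np.linalg.norm(d),"yaw",np.arctan2(d[1],d[0]),"back",b,"tip",a)
F=np.array([543.5,-61]); u=d/np.linalg.norm(d); r=F-a[:2]; print("foot ahead",r@u,"side(left +)",u[0]*r[1]-u[1]*r[0])
print("runner end pred px",proj(m,[[545.2,-81,44],[529,-81,44],[561,-80,44]]), "cast end",cast(m,[[256,53],[286,50]],44))
# triangulated heights: wedge thick & thin edge middles, top vs wrist; lid corner top vs scene
mt=imaging.camera_model("top")
print(tri(m,q[2:4].mean(0),mt,(381,222.5)),tri(m,q[:2].mean(0),mt,(336.5,231.5)),tri(mt,(294,220),imaging.camera_model("scene"),(274,197)))
```

```text
87853.0 [[49, 74], [59, 164], [175, 303], [194, 296], [184, 294], [185, 283], [171, 289], [169, 267], [175, 267], [169, 256], [178, 262], [178, 278], [204, 283], [199, 275], [212, 278], [220, 274], [213, 268], [227, 262], [234, 274], [222, 279], [234, 283], [228, 298], [237, 301], [246, 268], [256, 262], [268, 264], [265, 288], [279, 295], [280, 252], [288, 251], [290, 295], [304, 288], [301, 263], [313, 262], [332, 301], [337, 293], [337, 306], [344, 301], [348, 309], [365, 298], [386, 300], [391, 265], [395, 305], [400, 296], [406, 309], [414, 262], [416, 276], [424, 277], [420, 284], [431, 280], [424, 319], [440, 326], [444, 318], [445, 329], [469, 335], [472, 342], [476, 325], [476, 344], [492, 314], [493, 326], [509, 328], [505, 312], [518, 317], [518, 301], [532, 304], [522, 299], [523, 285], [529, 297], [538, 288], [534, 277], [541, 283], [548, 245], [541, 251], [540, 242], [548, 238], [540, 233], [553, 226], [541, 226], [549, 225], [543, 220], [548, 215], [523, 190], [524, 159], [516, 186], [506, 187], [512, 183], [505, 172], [514, 165], [506, 158], [512, 152], [509, 136], [5
[... 1838 characters left out ...]
1]]
[[748.69283747 -24.8724815    2.        ]
 [702.61601    -24.75584406   2.        ]] [[713.26999281 -29.1332222   18.        ]
 [721.92518804 -29.15513169  18.        ]]
len 9.146670736107883 yaw 0.49314425759522185 back [717.59759043 -29.14417694  18.        ] tip [725.65442374 -24.81416278   2.        ]
foot ahead -177.58079004417073 side(left +) 54.357261785975126
runner end pred px [[268.89078328  54.39962793]
 [251.48715739  54.44511073]
 [285.86565803  53.19437581]] cast end [[533.22974162 -79.76540899  44.        ]
 [561.12823142 -77.25679806  44.        ]]
[ 523.74716195 -136.63844076  443.46224985] [540.81923039 -97.33466431 355.67341818] [566.00630233  -4.14124163 108.42315506]
```

Run:
```python
from h import *
im=cv2.imread("pics/w1.png"); m=np.load("w1.npy",allow_pickle=True).item(); mt=imaging.camera_model("top")
h=cv2.cvtColor(im,cv2.COLOR_BGR2HSV); print(h[150,283],h[150,340])
c=seg(im,(283,150),125,190); q=cv2.approxPolyDP(c,6,True)[:,0]; print(cv2.contourArea(c),q.tolist()[:8])
q=q[np.argsort(q[:,1])]
thin=cast(m,q[:2],2); thick=cast(m,q[2:4],18)
a,b=thin.mean(0),thick.mean(0); d=(a-b)[:2]; print("len",np.linalg.norm(d),"yaw",np.arctan2(d[1],d[0]),"back",b,"tip",a)
F=np.array([543.5,-61]); u=d/np.linalg.norm(d); r=F-a[:2]; print("foot ahead",r@u,"side(left +)",u[0]*r[1]-u[1]*r[0])
print(tri(m,q[2:4].mean(0),mt,(381,222.5)),tri(m,q[:2].mean(0),mt,(336.5,231.5)),tri(m,(271,51.5),mt,proj(mt,[[545.2,-80.5,44]])[0]))
```

```text
[ 22  92 253] [ 11 147 220]
4666.0 [[292, 92], [252, 97], [274, 207], [313, 199]]
len 117.88085158009619 yaw 1.767845824681314 back [ 569.28885212 -230.18822577   18.        ] tip [ 546.21051837 -114.58854722    2.        ]
foot ahead 53.08218422159375 side(left +) -7.833327581614089
[ 570.05869788 -238.12611546   -9.58832101] [ 546.30613096 -115.83039388   18.95822971] [546.11024683 -79.56627499  46.05836123]
```

```bash
cat >> h.py <<'E'
def fz(): 
    v=[]
    for _ in range(3): v.append(bot.get_state()["contact_force"]); bot.dwell(0.02)
    return np.mean(v,0)
def press(x,y,rot,z0,zmin,fmax,step=1.0):
    bot.movel([x,y,z0],rot,40); bot.dwell(.15); f0=fz(); log=[]; z=z0
    while z>zmin:
        z-=step; bot.movel([x,y,z],rot,20); f=fz()-f0
        log.append((round(z,1),round(bot.get_state()["tcp_pos"][2],2),round(f[2],2)))
        if f[2]>fmax: break
    return log
E
python3 - <<'E'
from h import *
rot=[np.pi,0,1.653]
bot.move_ptp([543.5,-61,85],rot)
log=press(543.5,-61,rot,50,26,8)
for l in log: print(*l)
s=bot.get_state();print(s["t"],s["tcp_pos"],s["contact_force"])
E
```

```text
49.0 48.98 -0.77
48.0 47.93 0.28
47.0 46.94 0.22
46.0 45.96 -0.18
45.0 44.97 -0.68
44.0 43.96 -0.86
43.0 43.22 1.75
42.0 42.24 1.99
41.0 41.19 2.31
40.0 39.92 2.02
39.0 38.88 1.66
38.0 38.12 3.9
37.0 37.84 10.72
8.8417 [543.69450576 -61.00219045  37.83966293] [-1.19643101 -0.45313017 10.49823315]
```

It rocks: contact at z≈43.7, stop at ≈38.3, so about 5.4 mm of sink. Now I'll release and push the wedge.

Run:
```python
from h import *
rot=[np.pi,0,1.721]; u=np.array([np.cos(1.721),np.sin(1.721)]); F=np.array([543.5,-61])
P=lambda s,z: [*(F+u*s),z]      # s: along push from foot centre (TCP)
bot.movel([543.5,-61,90],None,150)
bot.move_ptp(P(-215,60),rot)
bot.movel(P(-215,7),rot,100); bot.dwell(.15); f0=fz()
hit=bot.movel(P(-120,7),rot,60,threshold=4); bot.dwell(.15)
f=fz()-f0; s=bot.get_state(); print(hit,s["t"],(s["tcp_pos"][:2]-F)@u,f[:2]@u)
m=imaging.camera_model("wrist"); im=imaging.capture("wrist"); cv2.imwrite("pics/w2.png",im)
cv2.imwrite("pics/w2_scene.png",cv2.resize(imaging.capture("scene")[150:300,150:350],(800,600)))
```

```text
False 13.0333 -120.1847042668474 -0.3135093568052392
```

View pics/w2.png

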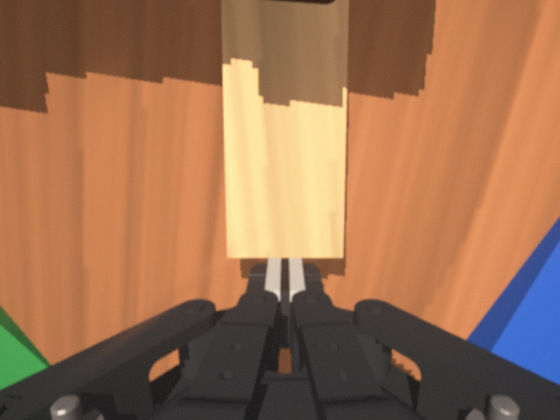

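The wedge (223–348 px across) is flush against and centred on the fingers. It is entering squarely under the runner end, near (300,0). Next I'll creep forward with force feedback.

Run:
```python
from h import *
rot=[np.pi,0,1.721]; u=np.array([np.cos(1.721),np.sin(1.721)]); F=np.array([543.5,-61])
f0=fz(); s=-120
while s<-92:
    s-=-1; bot.movel([*(F+u*s),7],rot,15); f=(fz()-f0)[:2]@u; t=bot.get_state()
    print(s,round((t["tcp_pos"][:2]-F)@u,2),round(f,2))
    if f<-2.6: 
        f=(fz()-f0)[:2]@u; print("again",f)
        if f<-2.6: break
print(t["t"])
```

```text
-119 -118.96 -0.28
-118 -117.89 0.18
-117 -116.9 0.07
-116 -115.9 0.54
-115 -114.87 0.53
-114 -113.87 0.5
-113 -112.91 0.23
-112 -111.91 1.0
-111 -110.93 0.31
-110 -109.92 0.14
-109 -108.91 0.4
-108 -107.9 0.41
-107 -106.89 0.15
-106 -105.89 0.31
-105 -104.96 0.35
-104 -104.15 -0.31
-103 -103.35 -1.85
-102 -102.45 -3.71
again -3.9112696369234548
18.5833
```

Run:
```python
from h import *
rot=[np.pi,0,1.721]; u=np.array([np.cos(1.721),np.sin(1.721)]); F=np.array([543.5,-61])
bot.movel([*(F-u*130),7],rot,60); bot.movel([*(F-u*130),90],rot,120)
rp=[np.pi,0,1.653]; bot.move_ptp([543.5,-61,85],rp)
log=press(543.5,-61,rp,47,38,12,0.5)
for l in log: print(*l)
s=bot.get_state();print(s["t"],s["tcp_pos"],s["contact_force"])
cv2.imwrite("pics/s3.png",cv2.resize(imaging.capture("scene")[130:290,170:383],(800,600),interpolation=cv2.INTER_CUBIC))
```

```text
46.5 46.51 0.15
46.0 45.98 0.39
45.5 45.46 -0.1
45.0 44.96 0.38
44.5 44.47 0.25
44.0 44.0 0.52
43.5 43.7 2.89
43.0 43.61 7.19
42.5 43.52 11.13
42.0 43.45 14.2
24.975 [543.70828943 -61.01388918  43.44968961] [-3.62911264  1.41128173 15.1110431 ]
```

View pics/s3.png

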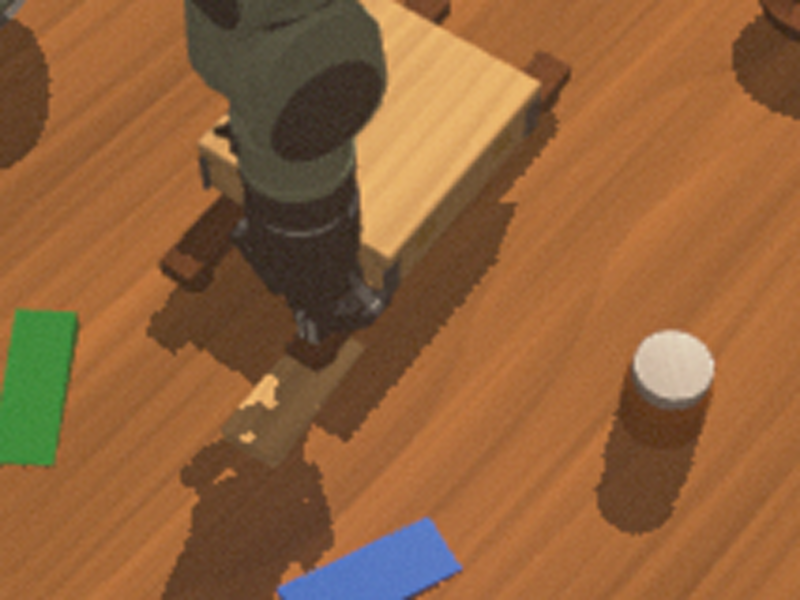

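The picture shows the wedge centred under the runner end at (320,350) px, the fingers pressing on top, and the jar and bowl undisturbed. There is no sink now: the runner contacts at z≈43.8 and takes 14 N with about 0.3 mm of give.

Run:
```python
from h import *
bot.dwell(1.0); s=bot.get_state();print(s["t"],s["tcp_pos"],s["contact_force"])
print(bot.sign_off())
```

```text
26.025 [543.74339708 -60.99811649  43.45270377] [-3.67476372  1.66662143 14.28912774]
the job is handed in; nothing more can be done
None
```

The job is handed in at 26 s: the chest first rocked about 5.4 mm, the wedge now sits under the short foot with the runner end back at its level height, and the fingers are still pressing on it at about 14 N with no rocking (about 0.3 mm of give).

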